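# Eject the lowest soap bar and case it

### The arm

A 6-joint arm with a two-finger parallel gripper is mounted at the origin on a cart in front of the work surface, level with it; the furniture and walls round the work are solid. World frame = base frame: x ahead of the robot, y to its left, z up, the work surface at z = 0. Lengths are in m, angles in degrees, forces in N, time in s.
With the tool pointing down it reaches from about 0.3 to 0.75 m from the base axis. Payload 8.5 kg.
Tool frame: the origin (TCP) lies on the centre line of the jaws, within the pads' length; the fingertips stand 19 mm ahead of it and the grasp point (between the pads) is the TCP (env.tcp_to_tips is the z of the fingertips in the tool frame, in m); z points along the fingers, y is the line along which they close (so a half turn about z gives the same grasp; the last joint's range is limited). The gripper opens to 85 mm and grips with 20 to 120 N. Pads are 22 mm wide; open, the fingers measure 114 mm over their backs; the gripper's body (76 mm by 85 mm) begins 54 mm behind the grasp point. The pads swing forward as they close: fully open they stand 13 mm farther back than shut.
Start: joints at [52.867, 21.807, 74.336, -0, 83.858, -12.336], TCP at [0.231, 0.499, 0.25] pointing down, gripper open.
Joint ranges: [-178.18, 178.18], [-50.72, 133.34], [12.68, 142.11], [-81.47, 261.47], [9.98, 163.14], [-165.26, 165.26]. Speed limits (degrees/s): [136.94, 136.94, 180, 180, 180, 180].

### API

Orientations are given as a 3x3 rotation matrix whose columns are the frame's x, y, z axes.
In Python, from rig import env gives the robot as it stands.
- The arm moves only by the tool servo_tool, never from a script. Its argument "steps" is a list of rows, each an object of numbers: "tx", "ty", "tz": the shift along the world's x, y, z in cm; "yaw": the turn about the world's z in degrees; "claw": the finger opening in cm, from 0 to 8.54. In form: [{"tx": .., "ty": .., "tz": .., "yaw": .., "claw": ..}, ...]. A call has 1 to 20 rows; each row shifts and turns the commanded pose from where the row before left it; what a row does not reach is not made up. A row lasts 1/10 s, in which the tool goes at most 50 mm and 8.59 degrees, less where a joint would pass 70% of its speed; a pose out of reach is approached as far as the arm can. A call with a gripper value outside its range is refused whole. The fingers move at their own pace and stop on an object; "newtons" is the grip in N (left out, the last holds). Time passes only in rows, so rows that do not move let the fingers close. It gives the time, the measured TCP pose, the force, the opening and the grip force at its end, in the units of the state.
- env.observe(): the state, without advancing time (a new reading comes with each control period).
- env.get_image(name): name is "scene" or "top" or "wrist"; returns (picture, depth): 400x640x3 uint8, red, green, blue; 400x640 float32, m along the optical axis (not along the pixel's ray), 0 where there is no reading.
- env.camera_model(name): a dict with "fovy" (degrees; the focal length in pixels is half the picture's height over the tangent of half this angle, whatever the lens; pixels are square), "cx", "cy" (the principal point, pixels), "dist_coeffs" ([k1, k2, p1, p2, k3] as OpenCV has them; the pictures are not rectified), "T" (4x4, takes a point from camera to world coordinates). Camera axes: x right, y down, z forward; pixel columns grow to the right and rows downward; lengths in m; the calibration is good to about 2 mm. A picture is of the moment at which its call begins: read the wrist's pose just before it. camera_model takes no time and is no camera call; for the wrist camera it gives the pose at the moment of the call.
- env.close_job(): hands the job in; it is judged then, once.
The state is a dict: "time_s": time; "q": joint angles; "qvel": joint speeds; "joint_efforts": joint torques, N m; "position": TCP position; "tool_rot": TCP orientation; "ft_force": force on the tool from outside, world axes, zero at the start; "wrist_torque": the same for the moment, N m; "grip_width": finger opening in m; "gripper_force": force on a finger pad.
Only numpy, scipy, OpenCV 4.12 (cv2) and the standard library are available. Lean on these libraries where they do the work, as an engineer would, in place of code of your own. Each camera call takes 0.05 s, during which the arm holds its last target. There are 200 camera calls.

### The job

Take the lowest soap bar out of the roofed magazine through the slot at its foot: press the sprung pusher at the back all the way in so that the bar's end comes out at the front, then draw the bar out, leaving the bar above it to drop down in the magazine. Slide the bar lengthwise into the open end of the white case and push it fully home against the back wall, then let go; leave the other things on the table where they are.

Things in the scene. Friction and masses are not known exactly. Their poses are not given: they have to be found in the camera images.
- magazine: Fixed grey and aluminium magazine, 49 mm wide (x), y from -37 to +36 mm, roof top at z 64.5 mm; 6 mm high screw flanges at its foot reach x +/-39 mm. Origin on the table under its middle, z up; bars come out along its +y. Channel inside: 39 mm wide, y -33 to +33, floor at z 8 mm. Slick lining. Two bars lie in it, one on the other.
- mouth (a point): Middle of the mouth in the magazine's front face (magazine x 0, y +36, z 22 mm), axes as the magazine's. The mouth is 39 mm wide, from z 8 to 36 mm: only the lowest bar can pass. In front of it is bare table, nothing under the bar.
- pusher (a joint): Travel of the sprung pusher along the magazine's +y: 0 at rest, 0.036 m fully in (hard stop). The spring needs about 3 N at first, 7 N fully in, and returns it when let go. Its 28 mm wide, 22 mm high ram shoves only the lowest bar: fully in, the bar sticks out about 25 mm from the mouth and stays so while the pusher returns.
- push_plate (a point): Middle of the rear face of the black plate at the pusher's rear end; moves with it. At rest at magazine x 0, y -85, z 22 mm; the plate is 40 mm wide, 30 mm high (z 7 to 37 mm), 8 mm thick. Press it in the magazine's +y direction. Axes as the magazine's.
- lower_bar_center (a point): Centre of the lowest cream soap bar in the magazine, the one to be moved: 36 mm (its x) by 58 mm (its y) by 25 mm high, about 60 g. At the start it lies on the magazine's floor (centre at z 20.5 mm), its length along the magazine's y, its centre up to 3 mm from the middle of the channel.
- upper_bar_center (a point): Centre of the upper bar, of the same shape and size, lying on the lower one (centre at z 45.5 mm). It drops to the floor of the magazine when the lower bar has been drawn out, and must stay in there.
- case: Fixed white rigid soap case on a 5 mm board (76 mm in x, y -32 to +24 mm). Origin on the table under its middle, z up; +y points out of its only open end. Inside 38.4 mm wide (x), z 8 to 35.5 mm, y from the back wall at -24 to the mouth at +24 mm. Top at z 39.5 mm. A bar fully home has its centre at x 0, y +5, z 20.5 mm; its last 10 mm stay outside.
- case_mouth (a point): Centre of the case's mouth (case x 0, y +24, z 20.5 mm), axes as the case's. Two flared side lips lead in from y +28 mm, where they reach x +/-25 mm. The floor runs on as a 30 mm wide tongue (top z 8 mm) to y +34 mm. A bar goes in along -y, its length along y; the plastic is slick.
- loose_bar_center (a point): Bystander: another cream bar, 36x58x25 mm, loose on the table; leave alone. Point at z 11 mm in it.
- flower_block_center (a point): Bystander: flower-shaped cast block 47x52x20 mm; leave alone. Point at z 11 mm in it.
- petri_center (a point): Bystander: petri dish, 62 mm across, 16 mm high; leave alone. Point at its centre.
- small_beaker_center (a point): Bystander: small plastic beaker, 52x56x70 mm; leave alone. Point at its centre.
- spoon_center (a point): Bystander: steel measuring spoon 42x117x15 mm; leave alone. Point at its centre.

How it is judged (in metres and radians):
On the way, in this order (a step that is already met when the one before it is completed fails the run):
1. the pusher is pressed fully in (to within 3 mm of its stop) and the lower bar's end sticks out at the mouth (value of joint pusher above 0.033 m and y of lower_bar_center in the frame of magazine above 0.027 m), for 0.05 s.
2. the lower bar is drawn out in front of the magazine and the upper bar has dropped to the magazine's floor (y of lower_bar_center in the frame of magazine above 0.064 m and y of upper_bar_center in the frame of magazine between -0.015 and 0.015 m and x of upper_bar_center in the frame of magazine between -0.01 and 0.01 m and z of upper_bar_center in the frame of magazine below 0.027 m), for 0.1 s.
3. the lower bar has entered the case by at least 15 mm (y of lower_bar_center in the frame of case below 0.038 m and x of lower_bar_center in the frame of case between -0.006 and 0.006 m and z of lower_bar_center in the frame of case below 0.028 m), for 0.05 s.
At the end, for the whole second after the job is handed in: The former lower bar lies in the case, lengthwise, within 3 mm of the back wall, at rest and released; the former upper bar lies on the magazine's floor, within 15 mm of the middle of its channel; the pusher is back out (within 5 mm of rest); the bystanders are where they were (within 25 mm) (y of lower_bar_center in the frame of case between 0.001 and 0.008 m and x of lower_bar_center in the frame of case between -0.004 and 0.004 m and z of lower_bar_center in the frame of case between 0.017 and 0.0245 m and angle between the y axis of lower_bar_center and the y axis of case, either way round below 0.08 rad and y of upper_bar_center in the frame of magazine between -0.015 and 0.015 m and x of upper_bar_center in the frame of magazine between -0.01 and 0.01 m and z of upper_bar_center in the frame of magazine below 0.027 m and linear speed of each of lower_bar, upper_bar below 0.01 m/s and value of joint pusher below 0.005 m); the robot touches nothing.
It fails at once if a bystander is moved by more than 25 mm (distance of any of loose_bar_center, flower_block_center, petri_center, small_beaker_center, spoon_center from where it was at the start of the episode above 0.025 m).
It fails at once if the upper bar leaves the magazine (y of upper_bar_center in the frame of magazine above 0.03 m or z of upper_bar_center in the frame of magazine above 0.07 m).
It also fails if it takes over 61 s, if anything falls off the work surface, if the arm or the gripper's body presses on something with over 40 N, if the wrist force passes 120 N, or if a joint passes its speed limit or range.

## Working session

There is one attempt and no reset: what is moved stays moved. The work goes in short steps, Python scripts to look and compute and a tool call to move; the robot and the scene stay as the last step left them, time stands still between calls to the robot, and variables do not carry over. Pictures are saved under pics/ and viewed, at most 12 in all, crops included, and the job is handed in when it is done.

Besides the shell and the picture viewer there is one more tool, called after "Request:" as a command line: name --argument value ..., lists and objects as JSON in quotes. servo_tool: Moves the arm, as the interface text tells. Its arguments: {"type":"object","properties":{"steps":{"type":"array"},"newtons":{"type":"number"}},"required":["steps"]}

```bash
ls; mkdir -p pics; cat > h.py <<'E'
import numpy as np, cv2
from rig import env
def K(m):
    f=200/np.tan(np.radians(m["fovy"])/2); return np.array([[f,0,m["cx"]],[0,f,m["cy"]],[0,0,1]])
def cloud(name):
    m=env.camera_model(name); im,d=env.get_image(name)
    v,u=np.mgrid[0:400,0:640]
    p=cv2.undistortPointsIter(np.stack([u,v],-1).reshape(-1,1,2).astype(float),K(m),np.array(m["dist_coeffs"],float),None,None,(3,40,1e-8)).reshape(400,640,2)
    c=np.dstack([p*d[...,None],d]); T=np.array(m["T"])
    return im,d,c@T[:3,:3].T+T[:3,3]
def ray(name,px,z):
    m=env.camera_model(name);T=np.array(m["T"])
    p=cv2.undistortPointsIter(np.array(px,float).reshape(-1,1,2),K(m),np.array(m["dist_coeffs"],float),None,None,(3,40,1e-8)).reshape(-1,2)
    r=np.c_[p,np.ones(len(p))]@T[:3,:3].T
    return T[:3,3]+r*((z-T[2,3])/r[:,2])[:,None]
E
python3 - <<'E'
from h import *
for n in("top","scene"):
    im,d,P=cloud(n); cv2.imwrite(f"pics/{n}0.png",im[...,::-1]); np.savez(f"{n}0.npz",im=im,d=d,P=P)
    print(n,env.camera_model(n)["T"],d.min(),d.max())
E
```

```text
pics
top [[-0.00381957 -0.99134889  0.13119755  0.34437695]
 [-0.99999059  0.00405623  0.00153665 -0.18781275]
 [-0.00205552 -0.13119045 -0.99135505  1.37260779]
 [ 0.          0.          0.          1.        ]] 0.0 2.2455025
scene [[ 0.62631533 -0.4390333   0.64418853 -0.27083415]
 [-0.77930681 -0.37406851  0.5027461  -0.82624399]
 [ 0.02024836 -0.8168981  -0.57642649  0.76559586]
 [ 0.          0.          0.          1.        ]] 0.0 2.3892684
```

View pics/top0.png

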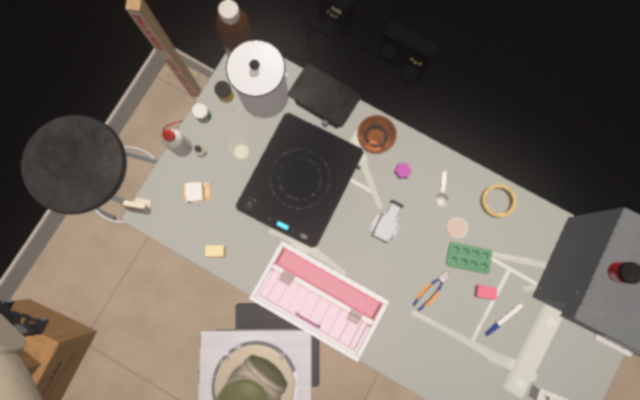

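View pics/scene0.png

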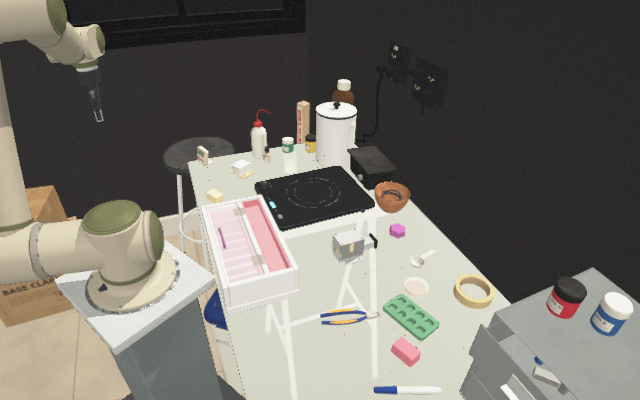

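Top view: magazine at about (387,222) with its pusher plate at (397,206), so bars exit towards lower left; the white case is probably at (197,190), the loose bar at (215,251), the beaker/petri around (240,150)/(457,228), and the spoon at (443,190).

```bash
python3 - <<'E'
from h import *
a=np.load("top0.npz");b=np.load("scene0.npz")
for n,px in (("top",[(387,222),(397,206),(380,235),(197,190),(215,251),(240,150),(457,228),(207,190),(403,171),(202,150)]),("scene",[(348,245),(374,241),(242,168),(246,175),(215,196),(203,156),(397,230)])):
    P=(a if n=="top" else b)["P"]
    for u,v in px: print(n,u,v,P[v,u].round(3))
A=cv2.resize(a["im"][130:260,150:260],None,fx=3.6,fy=3.6,interpolation=cv2.INTER_CUBIC)
B=cv2.resize(a["im"][150:260,340:430],None,fx=4.2,fy=4.25,interpolation=cv2.INTER_CUBIC)
h=min(len(A),len(B)); cv2.imwrite("pics/c1.png",np.hstack([A[:h],B[:h]])[...,::-1]); print(A.shape,B.shape)
E
```

```text
top 387 222 [ 0.457 -0.379  0.063]
top 397 206 [ 0.507 -0.414  0.03 ]
top 380 235 [ 0.42  -0.358  0.064]
top 197 190 [0.555 0.17  0.043]
top 215 251 [0.378 0.117 0.022]
top 240 150 [0.678 0.05  0.024]
top 457 228 [ 0.443 -0.589  0.017]
top 207 190 [0.561 0.151 0.003]
top 403 171 [ 0.613 -0.436  0.019]
top 202 150 [0.677 0.162 0.03 ]
scene 348 245 [ 0.418 -0.391  0.06 ]
scene 374 241 [ 0.503 -0.422  0.035]
scene 242 168 [0.537 0.157 0.037]
scene 246 175 [0.544 0.147 0.008]
scene 215 196 [0.366 0.1   0.029]
scene 203 156 [0.496 0.328 0.042]
scene 397 230 [ 0.608 -0.439  0.019]
(468, 396, 3) (468, 378, 3)
```

View pics/c1.png

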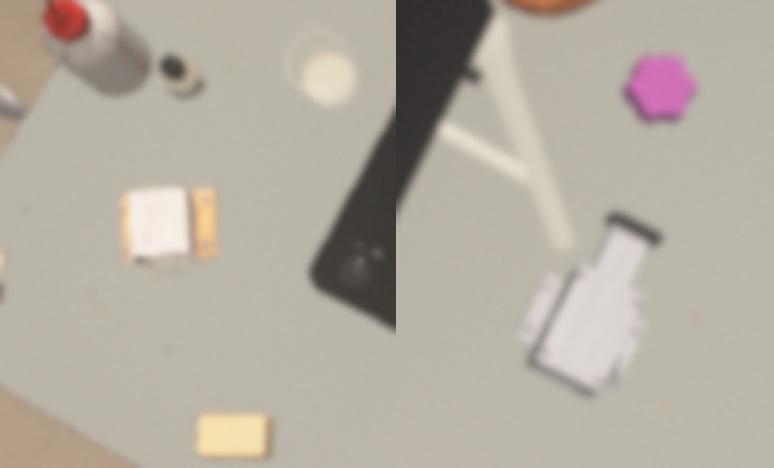

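The crop shows the case's white top at crop (160,222), with its board visible left and right and its lips at the lower side, so its open end faces roughly world -x. The magazine's rod and plate are at upper right, and its front is at lower left. I'll move over the case for a closer wrist view.

Request:
servo_tool --steps '[{"tx": 2.2,"ty": -3},{"tx": 2.2,"ty": -3},{"tx": 2.2,"ty": -3},{"tx": 2.2,"ty": -3},{"tx": 2.2,"ty": -3},{"tx": 2.2,"ty": -3},{"tx": 2.2,"ty": -3},{"tx": 2.2,"ty": -3},{"tx": 2.2,"ty": -3},{"tx": 2.2,"ty": -3},{"tx": 2.2,"ty": -3},{},{}]'

```text
invalid input at $.steps[0]: expected keys tx, ty, tz, yaw, claw
```

```bash
python3 - <<'E'
from h import *
s=env.observe(); print(s["time_s"],s["position"],np.round(s["tool_rot"],3),s["ft_force"])
im,d,P=cloud("wrist"); print(env.camera_model("wrist"))
cv2.imwrite("pics/w1.png",im[...,::-1]); np.savez("w1.npz",im=im,d=d,P=P)
E
```

```text
0.1 [0.23052207 0.49909572 0.24980007] [[-0.908  0.419 -0.001]
 [ 0.419  0.908 -0.001]
 [ 0.    -0.001 -1.   ]] [ 0.43000604 -0.25105125 -0.36316187]
{'fovy': 64.5310622797403, 'cx': 318.29957639632914, 'cy': 196.7928008395217, 'dist_coeffs': array([-0.01616752,  0.        ,  0.        ,  0.        ,  0.        ]), 'T': array([[ 4.19655549e-01,  8.64099904e-01,  2.77885904e-01,
         1.60077823e-01],
       [ 9.07683299e-01, -3.99336904e-01, -1.29000253e-01,
         5.32747546e-01],
       [-4.99010132e-04,  3.06368066e-01, -9.51913000e-01,
         3.74091959e-01],
       [ 0.00000000e+00,  0.00000000e+00,  0.00000000e+00,
         1.00000000e+00]])}
```

View pics/w1.png

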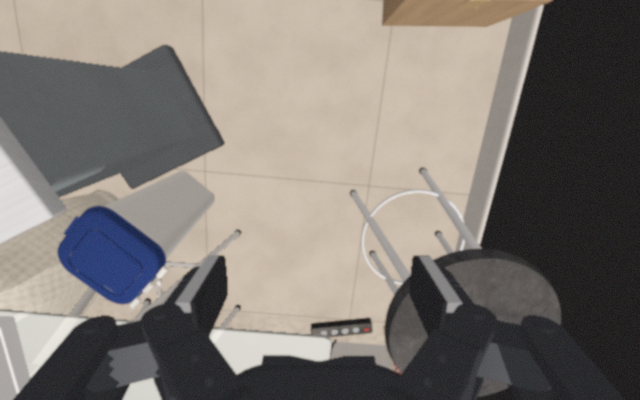

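The view shows floor, stool and fingers, as the arm hasn't moved: every row must carry all five keys.

Request:
servo_tool --steps '[{"tx": 2.5,"ty": -3,"tz": 0,"yaw": 0,"claw": 8.5},{"tx": 2.5,"ty": -3,"tz": 0,"yaw": 0,"claw": 8.5},{"tx": 2.5,"ty": -3,"tz": 0,"yaw": 0,"claw": 8.5},{"tx": 2.5,"ty": -3,"tz": 0,"yaw": 0,"claw": 8.5},{"tx": 2.5,"ty": -3,"tz": 0,"yaw": 0,"claw": 8.5},{"tx": 2.5,"ty": -3,"tz": 0,"yaw": 0,"claw": 8.5},{"tx": 2.5,"ty": -3,"tz": 0,"yaw": 0,"claw": 8.5},{"tx": 2.5,"ty": -3,"tz": 0,"yaw": 0,"claw": 8.5},{"tx": 2.5,"ty": -3,"tz": 0,"yaw": 0,"claw": 8.5},{"tx": 2.5,"ty": -3,"tz": 0,"yaw": 0,"claw": 8.5},{"tx": 2.0,"ty": -3,"tz": 0,"yaw": 0,"claw": 8.5},{"tx": 0,"ty": 0,"tz": 0,"yaw": 0,"claw": 8.5},{"tx": 0,"ty": 0,"tz": 0,"yaw": 0,"claw": 8.5}]'

```text
time_s: 1.45
position: [0.5006, 0.169, 0.2499]
tool_rot: [[-0.907, 0.421, -0.001], [0.421, 0.907, 0.0], [0.001, -0.0, -1.0]]
ft_force: [-0.6, 0.5, -0.0]
grip_width: 0.085
gripper_force: 0.0
```

```bash
python3 - <<'E'
from h import *
s=env.observe(); print(s["time_s"],s["position"],np.round(s["tool_rot"],3),s["ft_force"])
im,d,P=cloud("wrist"); m=env.camera_model("wrist")
cv2.imwrite("pics/w2.png",im[...,::-1]); np.savez("w2.npz",im=im,d=d,P=P,T=m["T"])
E
```

```text
1.45 [0.50060642 0.16896817 0.24994828] [[-0.907  0.421 -0.001]
 [ 0.421  0.907  0.   ]
 [ 0.001 -0.    -1.   ]] [-0.60592178  0.4805696  -0.01841147]
```

View pics/w2.png

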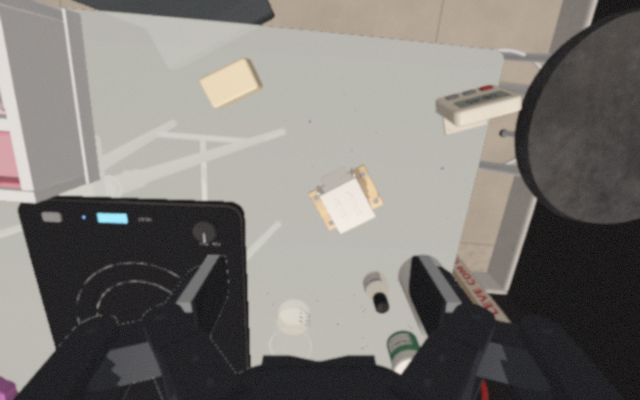

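Case top at about (347,204), with tongue and lips at (338,181) facing world -x; loose bar at (232,82).

```bash
python3 - <<'E'
from h import *
a=np.load("w2.npz"); im,P=a["im"],a["P"]; sub=np.s_[150:250,290:400]
Z=P[sub][...,2]; hsv=cv2.cvtColor(im[sub],cv2.COLOR_RGB2HSV)
t=P[sub][(Z>.03)&(Z<.05)]; print(len(t),np.median(t[:,2]))
# table height check
print("table",np.median(P[240:260,330:350][...,2]))
r=cv2.minAreaRect((t[:,:2]*1000).astype(np.float32)); print("depth rect",r)
m=((hsv[...,1]<45)&(hsv[...,2]>195)).astype(np.uint8)
m=cv2.morphologyEx(m,cv2.MORPH_OPEN,np.ones((3,3)))
cs=sorted(cv2.findContours(m,0,2)[0],key=cv2.contourArea)[-2:]
for c in cs:
    px=c.reshape(-1,2)+[290,150]
    q=ray("wrist",px,.0395)
    print("colour",cv2.contourArea(c),px.min(0),px.max(0),cv2.minAreaRect((q[:,:2]*1000).astype(np.float32)))
# board (orange)
o=((hsv[...,1]>60)&(hsv[...,0]>5)&(hsv[...,0]<30))
v,u=np.nonzero(o); q=ray("wrist",np.c_[u+290,v+150],.005)
print("board",cv2.minAreaRect((q[:,:2]*1000).astype(np.float32)), len(u))
# lip/tongue region heights
print((Z[::6,::6]*1000).astype(int))
cv2.imwrite("pics/c2.png",cv2.resize(im[sub],None,fx=6,fy=6,interpolation=cv2.INTER_CUBIC)[...,::-1])
E
```

```text
1807 0.03897715969988513
table 0.00012041839522164421
depth rect ((549.3221435546875, 182.817138671875), (57.266632080078125, 46.798683166503906), 3.7064642906188965)
colour 1789.0 [319 178] [375 233] ((551.64697265625, 183.0055694580078), (54.03723907470703, 48.051963806152344), 3.223902940750122)
board ((552.8333129882812, 183.08074951171875), (53.74479293823242, 74.36510467529297), 3.7914061546325684) 605
[[  1   0   0   0   0   0   0   0   0   0   0   0   0   0   1   0   1   0
    0]
 [  2   0   0   0   1   0   0   2   0   0   0   1   0   0   0   0   1   0
    0]
 [  0   0   0   0   0   1   1   0   0   0   0  -1   0   1   0   0   0   0
    0]
 [  0   0   0   0   0   0   0   0   1  -2   0   3   6   0   2   0   0   1
    1]
 [  0   0   0   1   0   0   0   8   9   8   7   4   6   6   1   0  -1   0
    0]
 [  0   0   0   0   0   0   9   8   8   9  39  39   4   4   0   0   0   0
   -1]
 [  0   0   0   0   0   8   7   7  38  38  38  40   5   5   5   0   0  -1
    1]
 [  1   0   1   0   5  33  38  37  39  38  39  39  39   6   4   0   0   0
    0]
 [  0   1  -1   0   7   7  39  38  38  37  39  39  38   5   6   5  -1   0
    0]
 [  0   0   1   0   0   4  39  37  39  39  39  38  39  38   5   6   0   0
    0]
 [  0   0   1   0   0   5   5  38  39  38  39  38  39  38   0   0   0   0
    2]
 [  0   0   0   1  -1   1   5  38  39  38  39  39  39  39  39  -1   0   1
    0]
 [  0 374   1   0   0   0   5   6  39  38  38  38  38   0   1   0   0   0
    0]
 [  0   0   0   0   0   0   0   4  39  39  38   1   0   0   0   1   0   1
    0]
 [ -1   0   0   0   0   0   0   0   0   0   0   0   0   0   0   1   0  -1
    0]
 [  0  -1   0   0   1   0   0   0   0   0   0   0   0   0   0   0   0   0
    0]
 [  0   0  -1   0   0   0   0   0   0   1   1   0   0   1   0   0   0   0
    0]]
```

View pics/c2.png

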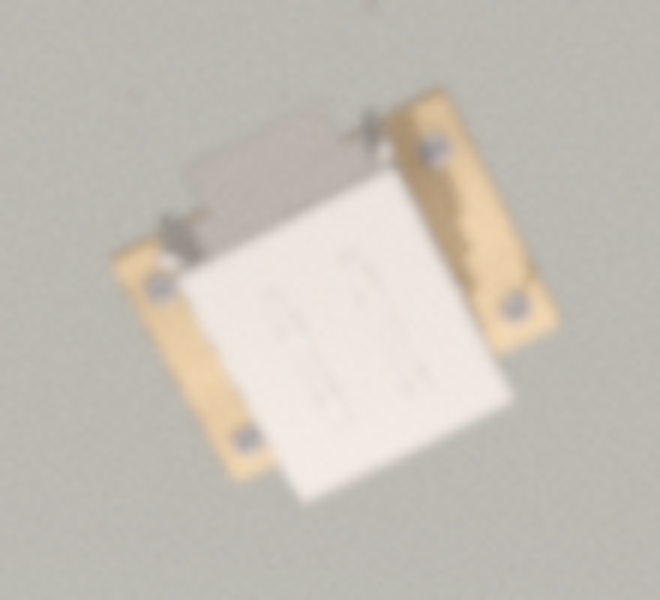

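Request:
servo_tool --steps '[{"tx": 0,"ty": -4.5,"tz": 0,"yaw": 0,"claw": 8.5},{"tx": 0,"ty": -4.5,"tz": 0,"yaw": 0,"claw": 8.5},{"tx": 0,"ty": -4.5,"tz": 0,"yaw": 0,"claw": 8.5},{"tx": 0,"ty": -4.5,"tz": 0,"yaw": 0,"claw": 8.5},{"tx": -0.5,"ty": -4.5,"tz": 0,"yaw": 0,"claw": 8.5},{"tx": -0.5,"ty": -4.5,"tz": 0,"yaw": 0,"claw": 8.5},{"tx": -0.5,"ty": -4.5,"tz": 0,"yaw": 0,"claw": 8.5},{"tx": -0.5,"ty": -4.5,"tz": 0,"yaw": 0,"claw": 8.5},{"tx": -0.5,"ty": -4.5,"tz": 0,"yaw": 0,"claw": 8.5},{"tx": -0.5,"ty": -4.5,"tz": 0,"yaw": 0,"claw": 8.5},{"tx": -0.5,"ty": -4.5,"tz": 0,"yaw": 0,"claw": 8.5},{"tx": -0.5,"ty": -4.5,"tz": 0,"yaw": 0,"claw": 8.5},{"tx": 0,"ty": 0,"tz": 0,"yaw": 0,"claw": 0},{"tx": 0,"ty": 0,"tz": 0,"yaw": 0,"claw": 0},{"tx": 0,"ty": 0,"tz": 0,"yaw": 0,"claw": 0},{"tx": 0,"ty": 0,"tz": 0,"yaw": 0,"claw": 0}]'

```text
time_s: 3.1
position: [0.4613, -0.3691, 0.2507]
tool_rot: [[-0.909, 0.417, 0.0], [0.417, 0.909, -0.0], [-0.0, 0.0, -1.0]]
ft_force: [0.3, -0.3, 0.6]
grip_width: 0.0278
gripper_force: 0.0
```

```bash
python3 - <<'E'
from h import *
s=env.observe(); print(s["time_s"],s["position"],np.round(s["tool_rot"],3),s["ft_force"],s["grip_width"])
im,d,P=cloud("wrist"); m=env.camera_model("wrist")
cv2.imwrite("pics/w3.png",im[...,::-1]); np.savez("w3.npz",im=im,d=d,P=P,T=m["T"])
E
```

```text
3.1 [ 0.46126533 -0.36908593  0.25072869] [[-0.909  0.417  0.   ]
 [ 0.417  0.909 -0.   ]
 [-0.     0.    -1.   ]] [ 0.33711444 -0.33255997  0.57760215] 0.027830344752270166
```

View pics/w3.png

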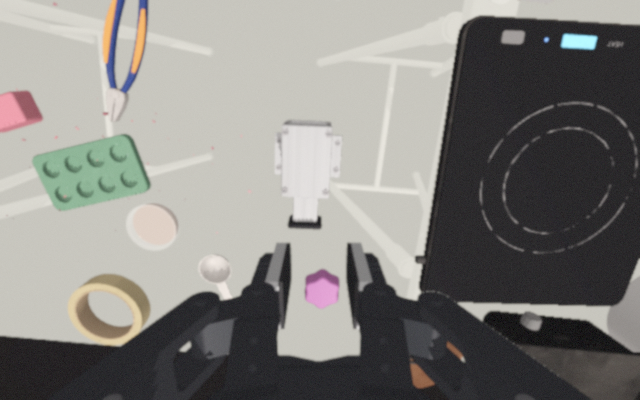

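The crop confirms the case's mouth and tongue (crop (260,160)) face world -x. In the wrist view the magazine has its front at (306,122), roof at (307,160) and plate at (305,222), nearly aligned with the tool.

```bash
python3 - <<'E'
from h import *
a=np.load("w3.npz"); im,P=a["im"],a["P"]; sub=np.s_[105:235,260:355]
Q=P[sub];Z=Q[...,2]; hsv=cv2.cvtColor(im[sub],cv2.COLOR_RGB2HSV)
R=lambda q:cv2.minAreaRect((q[:,:2]*1000).astype(np.float32))
def pix(m,z):
    m=cv2.morphologyEx(m.astype(np.uint8),cv2.MORPH_OPEN,np.ones((3,3)))
    c=max(cv2.findContours(m,0,2)[0],key=cv2.contourArea).reshape(-1,2)
    return ray("wrist",c+[260,105],z)
m=(Z>.057)&(Z<.072); print("roof z",np.median(Z[m]),"depth",R(Q[m])); print("roof rays",R(pix(m,.0645)))
m=(hsv[...,2]<70); m[:100]=0; print("plate",R(pix(m,.037)),np.median(Z[m]),m.sum())
m=(Z>.003)&(Z<.010); m[60:105]&=True; print("flange",R(Q[m]),m.sum())
print((Z[8::8,4::6]*1000).astype(int))
E
```

```text
roof z 0.06496172709775302 depth ((443.62890625, -373.64971923828125), (49.022090911865234, 73.44052124023438), 62.5648193359375)
roof rays ((443.08538818359375, -373.5870361328125), (48.78627395629883, 73.33517456054688), 62.640010833740234)
plate ((512.518310546875, -409.940673828125), (34.689395904541016, 6.040465831756592), 63.003936767578125) 0.03654509260229083 143
flange ((461.6178894042969, -382.56109619140625), (77.66561126708984, 113.69339752197266), 62.78438186645508) 780
[[  1   0   0   0   0   0   0  -2  -1   0   0   0   0   0   0   0]
 [  0   0   0   0  30   7   8   8   9   8   8   0   0   0   0   0]
 [  0   0   0  64  63  65  64  64  65  66  64  65   0   0   0   0]
 [  0   0   4  64  64  64  65  64  65  65  64  64   5   0   0   0]
 [  1   0   4  64  64  65  64  65  63  65  64  64   5   0   0   0]
 [  0   0   4  63  66  66  65  66  66  65  65  63   4   0   1   0]
 [  0   0   4  65  64  64  64  65  65  64  64  65   4   0   0   0]
 [  0   0   4  63  65  63  66  64  65  64  65   4   6   1   0   0]
 [  0   2   0  63  65  66  66  64  64  64  64   0 374   0   0   1]
 [  0   0   0  64  64  65  64  65  65  65  65   0   0   0  -1   0]
 [  0   1   0  65  65  64  64  64  65  63  66   0   0  -1   1   0]
 [  1   0   0   0   0  32  31  32  30   0   1   0   0   0   0   0]
 [  0   0   1   1   1  32  32  31  31   1   1   0   0   0   0  -1]
 [  1   1   0   0   0  33  32  30  31  17   0   0   0   1   0   0]
 [374   0   0   0  35  37  36  38  36  37   0   0   0   0   0   0]
 [  0   0   0   0   1   0   0   0   0   0   0  -1   0   0   0   0]]
```

Request:
servo_tool --steps '[{"tx": 2.6,"ty": -1.8,"tz": 0,"yaw": -1,"claw": 0},{"tx": 2.6,"ty": -1.8,"tz": 0,"yaw": -1,"claw": 0},{"tx": 2.6,"ty": -1.8,"tz": -1,"yaw": -0.8,"claw": 0},{"tx": 0,"ty": 0,"tz": -3,"yaw": 0,"claw": 0},{"tx": 0,"ty": 0,"tz": -3,"yaw": 0,"claw": 0},{"tx": 0,"ty": 0,"tz": -3,"yaw": 0,"claw": 0},{"tx": 0,"ty": 0,"tz": -3,"yaw": 0,"claw": 0},{"tx": 0,"ty": 0,"tz": -3,"yaw": 0,"claw": 0},{"tx": 0,"ty": 0,"tz": -3,"yaw": 0,"claw": 0},{"tx": 0,"ty": 0,"tz": -1.9,"yaw": 0,"claw": 0},{"tx": 0,"ty": 0,"tz": -1,"yaw": 0,"claw": 0},{"tx": 0,"ty": 0,"tz": 0,"yaw": 0,"claw": 0},{"tx": 0,"ty": 0,"tz": 0,"yaw": 0,"claw": 0},{"tx": 0,"ty": 0,"tz": 0,"yaw": 0,"claw": 0}]'

```text
time_s: 4.55
position: [0.5392, -0.4251, 0.0329]
tool_rot: [[-0.886, 0.463, 0.002], [0.463, 0.886, -0.002], [-0.002, -0.001, -1.0]]
ft_force: [-0.1, 0.0, -0.4]
grip_width: 0.0005
gripper_force: 0.0
```

Request:
servo_tool --steps '[{"tx": -0.44,"ty": 0.23,"tz": 0,"yaw": 0,"claw": 0},{"tx": -0.44,"ty": 0.23,"tz": 0,"yaw": 0,"claw": 0},{"tx": -0.44,"ty": 0.23,"tz": 0,"yaw": 0,"claw": 0},{"tx": -0.44,"ty": 0.23,"tz": 0,"yaw": 0,"claw": 0},{"tx": -0.44,"ty": 0.23,"tz": 0,"yaw": 0,"claw": 0},{"tx": -0.44,"ty": 0.23,"tz": 0,"yaw": 0,"claw": 0},{"tx": -0.44,"ty": 0.23,"tz": 0,"yaw": 0,"claw": 0},{"tx": -0.44,"ty": 0.23,"tz": 0,"yaw": 0,"claw": 0},{"tx": -0.27,"ty": 0.14,"tz": 0,"yaw": 0,"claw": 0},{"tx": 0,"ty": 0,"tz": 0,"yaw": 0,"claw": 0}]'

```text
time_s: 5.55
position: [0.5011, -0.4053, 0.0318]
tool_rot: [[-0.886, 0.463, 0.002], [0.463, 0.886, -0.002], [-0.003, -0.001, -1.0]]
ft_force: [5.3, -3.7, -0.1]
grip_width: 0.0
gripper_force: 2.8
```

Request:
servo_tool --steps '[{"tx": -0.27,"ty": 0.14,"tz": 0,"yaw": 0,"claw": 0},{"tx": -0.27,"ty": 0.14,"tz": 0,"yaw": 0,"claw": 0},{"tx": 0,"ty": 0,"tz": 0,"yaw": 0,"claw": 0}]'

```text
time_s: 5.85
position: [0.4959, -0.4026, 0.0318]
tool_rot: [[-0.886, 0.463, 0.002], [0.463, 0.886, -0.002], [-0.003, -0.001, -1.0]]
ft_force: [5.5, -2.4, -0.8]
grip_width: 0.0
gripper_force: 3.1
```

Request:
servo_tool --steps '[{"tx": -0.13,"ty": 0.07,"tz": 0,"yaw": 0,"claw": 0},{"tx": 0,"ty": 0,"tz": 0,"yaw": 0,"claw": 0}]'

```text
time_s: 6.05
position: [0.4955, -0.4024, 0.0319]
tool_rot: [[-0.886, 0.464, 0.004], [0.463, 0.886, -0.003], [-0.006, -0.001, -1.0]]
ft_force: [9.5, -3.9, -2.9]
grip_width: 0.0001
gripper_force: 5.4
```

Request:
servo_tool --steps '[{"tx": -0.13,"ty": 0.07,"tz": 0,"yaw": 0,"claw": 0},{"tx": 0,"ty": 0,"tz": 0,"yaw": 0,"claw": 0}]'

```text
time_s: 6.25
position: [0.4953, -0.4024, 0.032]
tool_rot: [[-0.886, 0.464, 0.007], [0.464, 0.886, -0.005], [-0.009, -0.001, -1.0]]
ft_force: [16.1, -6.7, -6.7]
grip_width: -0.0
gripper_force: 8.6
```

Request:
servo_tool --steps '[{"tx": 0.9,"ty": -0.45,"tz": 0,"yaw": 0,"claw": 0},{"tx": 0.9,"ty": -0.45,"tz": 0,"yaw": 0,"claw": 0},{"tx": 0.9,"ty": -0.45,"tz": 0,"yaw": 0,"claw": 0},{"tx": 0.9,"ty": -0.45,"tz": 0,"yaw": 0,"claw": 0},{"tx": 0.9,"ty": -0.45,"tz": 0,"yaw": 0,"claw": 0},{"tx": 0,"ty": 0,"tz": 3,"yaw": 0,"claw": 0},{"tx": 0,"ty": 0,"tz": 3,"yaw": 0,"claw": 0},{"tx": 0,"ty": 0,"tz": 3,"yaw": 0,"claw": 0},{"tx": 0,"ty": 0,"tz": 3,"yaw": 0,"claw": 0},{"tx": 0,"ty": 0,"tz": 2,"yaw": 0,"claw": 5.6},{"tx": -3.3,"ty": 1.7,"tz": 0,"yaw": 0,"claw": 5.6},{"tx": -3.3,"ty": 1.7,"tz": 0,"yaw": 0,"claw": 5.6},{"tx": -3.3,"ty": 1.7,"tz": 0,"yaw": 0,"claw": 5.6},{"tx": -3.3,"ty": 1.7,"tz": 0,"yaw": 0,"claw": 5.6},{"tx": -0.8,"ty": 0.4,"tz": 0,"yaw": 0,"claw": 5.6},{"tx": 0,"ty": 0,"tz": 0,"yaw": 0,"claw": 5.6},{"tx": 0,"ty": 0,"tz": 0,"yaw": 0,"claw": 5.6}]'

```text
time_s: 7.95
position: [0.3983, -0.3518, 0.1715]
tool_rot: [[-0.886, 0.463, 0.0], [0.463, 0.886, -0.001], [-0.001, -0.0, -1.0]]
ft_force: [0.7, 0.3, -1.1]
grip_width: 0.0558
gripper_force: 0.0
```

```bash
python3 - <<'E'
from h import *
s=env.observe(); print(s["time_s"],s["position"],np.round(s["tool_rot"],3),s["ft_force"],s["grip_width"])
im,d,P=cloud("wrist"); m=env.camera_model("wrist")
cv2.imwrite("pics/w4.png",im[...,::-1]); np.savez("w4.npz",im=im,d=d,P=P,T=m["T"])
u=np.array([-.888,.460]);w=np.array([.460,.888]);o=np.array([.4427,-.3734])
Q=(P[...,:2]-o); Y=Q@u; X=Q@w; Z=P[...,2]
k=(Z>.028)&(Z<.038)&(Y>.03)&(Y<.09)&(abs(X)<.03)
print("bar top",k.sum(),np.median(Z[k]),np.percentile(X[k],[1,50,99]),np.percentile(Y[k],[1,50,99]))
t=(s["position"][:2]-o); print("tcp mag",t@w,t@u)
E
```

```text
7.95 [ 0.39831693 -0.3517802   0.17150047] [[-0.886  0.463  0.   ]
 [ 0.463  0.886 -0.001]
 [-0.001 -0.    -1.   ]] [ 0.65062653  0.29363558 -1.07196507] 0.05578621971844946
bar top 1152 0.031937058937870244 [-0.0219686   0.00027154  0.02271385] [0.03392044 0.04632692 0.05933779]
tcp mag -0.0012178326205947124 0.04935727469473345
```

View pics/w4.png

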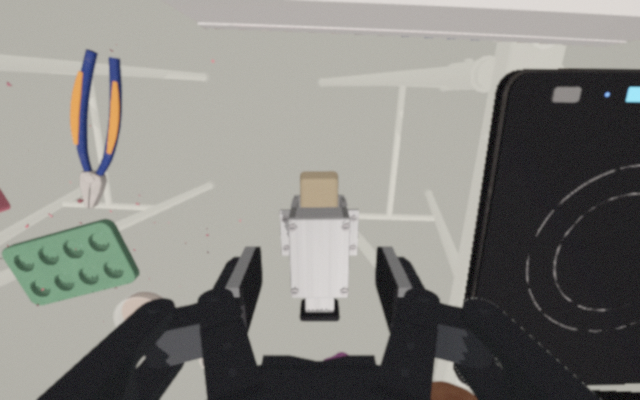

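The bar's cream end sticks out at (319,190), reaching to about y +60 mm, and the plate at (319,310) is back at rest. I'll go down and grip.

Request:
servo_tool --newtons 45 --steps '[{"tx": -0.09,"ty": 0.18,"tz": -3,"yaw": 0,"claw": 5.6},{"tx": 0,"ty": 0,"tz": -3,"yaw": 0,"claw": 5.6},{"tx": 0,"ty": 0,"tz": -3,"yaw": 0,"claw": 5.6},{"tx": 0,"ty": 0,"tz": -3,"yaw": 0,"claw": 5.6},{"tx": 0,"ty": 0,"tz": -1.5,"yaw": 0,"claw": 5.6},{"tx": 0,"ty": 0,"tz": -0.8,"yaw": 0,"claw": 5.6},{"tx": 0,"ty": 0,"tz": 0,"yaw": 0,"claw": 5.6},{"tx": 0,"ty": 0,"tz": 0,"yaw": 0,"claw": 3},{"tx": 0,"ty": 0,"tz": 0,"yaw": 0,"claw": 3},{"tx": 0,"ty": 0,"tz": 0,"yaw": 0,"claw": 3},{"tx": 0,"ty": 0,"tz": 0,"yaw": 0,"claw": 3},{"tx": 0,"ty": 0,"tz": 0,"yaw": 0,"claw": 3},{"tx": 0,"ty": 0,"tz": 0,"yaw": 0,"claw": 3}]'

```text
time_s: 9.3
position: [0.3973, -0.3499, 0.0292]
tool_rot: [[-0.886, 0.463, 0.001], [0.463, 0.886, -0.002], [-0.002, -0.001, -1.0]]
ft_force: [1.2, 0.9, 6.1]
grip_width: 0.0351
gripper_force: 46.9
```

Request:
servo_tool --steps '[{"tx": -0.44,"ty": 0.23,"tz": 0,"yaw": 0,"claw": 3},{"tx": -0.44,"ty": 0.23,"tz": 0,"yaw": 0,"claw": 3},{"tx": -0.44,"ty": 0.23,"tz": 0,"yaw": 0,"claw": 3},{"tx": -0.44,"ty": 0.23,"tz": 0,"yaw": 0,"claw": 3},{"tx": -0.44,"ty": 0.23,"tz": 0,"yaw": 0,"claw": 3},{"tx": -0.44,"ty": 0.23,"tz": 0,"yaw": 0,"claw": 3},{"tx": -0.44,"ty": 0.23,"tz": 0,"yaw": 0,"claw": 3},{"tx": -0.44,"ty": 0.23,"tz": 0,"yaw": 0,"claw": 3},{"tx": -0.44,"ty": 0.23,"tz": 0,"yaw": 0,"claw": 3},{"tx": -0.44,"ty": 0.23,"tz": 0,"yaw": 0,"claw": 3},{"tx": -0.44,"ty": 0.23,"tz": 0,"yaw": 0,"claw": 3},{"tx": -0.44,"ty": 0.23,"tz": 0,"yaw": 0,"claw": 3},{"tx": 0,"ty": 0,"tz": 0,"yaw": 0,"claw": 3},{"tx": 0,"ty": 0,"tz": 0,"yaw": 0,"claw": 3},{"tx": 0,"ty": 0,"tz": 0,"yaw": 0,"claw": 3},{"tx": 0,"ty": 0,"tz": 0,"yaw": 0,"claw": 3}]'

```text
time_s: 10.9
position: [0.3442, -0.3219, 0.0283]
tool_rot: [[-0.886, 0.463, 0.0], [0.463, 0.886, -0.0], [-0.0, -0.0, -1.0]]
ft_force: [-0.5, -0.2, -0.3]
grip_width: 0.0351
gripper_force: 46.1
```

```bash
python3 - <<'E'
from h import *
s=env.observe(); print(s["position"],s["grip_width"],s["gripper_force"])
u=np.array([-.888,.460]);w=np.array([.460,.888]);o=np.array([.4427,-.3734])
t=(s["position"][:2]-o); print("tcp mag",t@w,t@u)
for n in("wrist","scene"):
    im,d,P=cloud(n); Q=P[...,:2]-o; Y=Q@u; X=Q@w; Z=P[...,2]
    h=cv2.cvtColor(im,cv2.COLOR_RGB2HSV)
    k=(Z>.003)&(Z<.07)&(Y>.037)&(Y<.15)&(abs(X)<.03)&(h[...,1]>60)&(h[...,0]<35)&(h[...,2]>90)
    for f in ([k] if k.any() else []): print(n,f.sum(),np.percentile(Z[f],[2,50,98]).round(4),np.percentile(X[f],[2,50,98]).round(4),np.percentile(Y[f],[2,50,98]).round(4))
    if n=="wrist": A=im
    else: B=im
cv2.imwrite("pics/p5.png",np.hstack([cv2.resize(A[80:380,180:480],(400,400)),cv2.resize(B[200:300,290:390],(400,400),interpolation=2)])[...,::-1])
E
```

```text
[ 0.34420408 -0.32191577  0.0283109 ] 0.03514941380789033 46.14949822425842
tcp mag 0.0004098768315472038 0.11114712495313396
wrist 2148 [0.0102 0.0234 0.0313] [-0.015   0.0007  0.0175] [0.0839 0.1191 0.1205]
scene 98 [0.0104 0.0224 0.0593] [-0.0206 -0.0154  0.0165] [0.066  0.0881 0.1237]
```

View pics/p5.png

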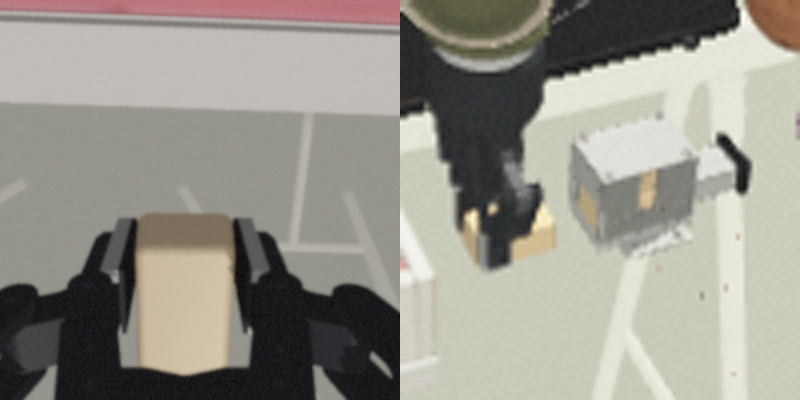

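Left: the bar is held squarely between the pads. Right: it is clear of the magazine, whose mouth again shows cream, so the upper bar has dropped, and the plate is out. I'll carry it to the case.

Request:
servo_tool --steps '[{"tx": 0,"ty": 0,"tz": 1,"yaw": 0,"claw": 3},{"tx": 0,"ty": 0,"tz": 3,"yaw": 0,"claw": 3},{"tx": 0,"ty": 0,"tz": 3,"yaw": 0,"claw": 3},{"tx": 0,"ty": 0,"tz": 3,"yaw": 0,"claw": 3},{"tx": 0,"ty": 0,"tz": 3,"yaw": 0,"claw": 3},{"tx": 0.8,"ty": 3.6,"tz": 0,"yaw": 2.2,"claw": 3},{"tx": 0.8,"ty": 3.6,"tz": 0,"yaw": 2.2,"claw": 3},{"tx": 0.8,"ty": 3.6,"tz": 0,"yaw": 2.2,"claw": 3},{"tx": 0.8,"ty": 3.6,"tz": 0,"yaw": 2.2,"claw": 3},{"tx": 0.8,"ty": 3.6,"tz": 0,"yaw": 2.2,"claw": 3},{"tx": 0.8,"ty": 3.6,"tz": 0,"yaw": 2.2,"claw": 3},{"tx": 0.8,"ty": 3.6,"tz": 0,"yaw": 2.2,"claw": 3},{"tx": 0.8,"ty": 3.6,"tz": 0,"yaw": 2.2,"claw": 3},{"tx": 0.8,"ty": 3.6,"tz": 0,"yaw": 2.2,"claw": 3},{"tx": 0.8,"ty": 3.6,"tz": 0,"yaw": 2.2,"claw": 3},{"tx": 0.8,"ty": 3.6,"tz": 0,"yaw": 2.2,"claw": 3},{"tx": 0.8,"ty": 3.6,"tz": 0,"yaw": 2.2,"claw": 3},{"tx": 0.8,"ty": 3.6,"tz": 0,"yaw": 2.2,"claw": 3},{"tx": 0.7,"ty": 3.1,"tz": 0,"yaw": 2.4,"claw": 3},{"tx": 0,"ty": 0,"tz": 0,"yaw": 0,"claw": 3}]'

```text
time_s: 13.0
position: [0.4552, 0.18, 0.1589]
tool_rot: [[-0.998, -0.064, 0.001], [-0.064, 0.998, 0.001], [-0.001, 0.001, -1.0]]
ft_force: [-0.5, -0.7, -1.5]
grip_width: 0.035
gripper_force: 46.2
```

Request:
servo_tool --steps '[{"tx": 0,"ty": 0,"tz": 0,"yaw": 0,"claw": 3},{"tx": 0,"ty": 0,"tz": 0,"yaw": 0,"claw": 3}]'

```text
time_s: 13.2
position: [0.4548, 0.1764, 0.1586]
tool_rot: [[-0.998, -0.058, -0.0], [-0.058, 0.998, -0.0], [0.0, -0.0, -1.0]]
ft_force: [-0.3, 0.7, -0.9]
grip_width: 0.0352
gripper_force: 46.2
```

```bash
cat > b.py <<'E'
from h import *
u=np.array([-.998,-.0628]);w=np.array([.0628,-.998]);o=np.array([.549,.183])
s=env.observe(); t=s["position"][:2]-o; R=np.array(s["tool_rot"])
print("t",s["time_s"],"tcp case",t@w,t@u,s["position"][2],"yaw",np.degrees(np.arctan2(R[1,0],R[0,0]))%360,s["ft_force"],s["grip_width"])
for n in("wrist","scene"):
    im,d,P=cloud(n); Q=P[...,:2]-o; Y=Q@u; X=Q@w; Z=P[...,2]
    h=cv2.cvtColor(im,cv2.COLOR_RGB2HSV); c=(h[...,1]>50)&(h[...,0]<35)&(h[...,2]>90)
    zt=s["position"][2]
    k=c&(abs(X)<.022)&(Y>.02)&(Y<.13)&(Z>zt-.03)&(Z<zt+.015)
    if k.sum()>20:
        print(n,k.sum(),"Z",np.percentile(Z[k],[2,50,98]).round(4),"X",np.percentile(X[k],[2,50,98]).round(4),"Y",np.percentile(Y[k],[2,50,98]).round(4))
        if n=="wrist":
            v,x=np.nonzero(k); print("px",x.min(),x.max(),v.min(),v.max())
    g=(Z>.036)&(Z<.043)&(abs(X)<.035)&(abs(Y)<.04); 
    if g.sum()>20: print("case top",g.sum(),np.percentile(X[g],[1,50,99]).round(4),np.percentile(Y[g],[1,50,99]).round(4))
    cv2.imwrite(f"pics/b_{n}_{s['time_s']:.2f}.png",im[...,::-1])
E
python3 b.py
```

```text
t 13.2 tcp case 0.000626625566274646 0.09440474207315647 0.15859954731039366 yaw 183.34299292794208 [-0.30969183  0.74263755 -0.85038536] 0.03516236383092579
wrist 3092 Z [0.1404 0.1582 0.1624] X [-0.0162 -0.0028  0.0166] Y [0.0534 0.1013 0.1033]
px 280 356 240 360
scene 94 Z [0.1399 0.1532 0.1646] X [-0.0161  0.0088  0.0215] Y [0.0506 0.0919 0.1052]
case top 99 [-0.0215  0.0043  0.0269] [-0.0281  0.0001  0.0248]
```

Request:
servo_tool --steps '[{"tx": 0,"ty": 0.05,"tz": -3,"yaw": 0.3,"claw": 3},{"tx": 0,"ty": 0,"tz": -3,"yaw": 0,"claw": 3},{"tx": 0,"ty": 0,"tz": -3,"yaw": 0,"claw": 3},{"tx": 0,"ty": 0,"tz": -2,"yaw": 0,"claw": 3},{"tx": 0,"ty": 0,"tz": -1.2,"yaw": 0,"claw": 3},{"tx": 0,"ty": 0,"tz": -0.6,"yaw": 0,"claw": 3},{"tx": 0,"ty": 0,"tz": 0,"yaw": 0,"claw": 3},{"tx": 0,"ty": 0,"tz": 0,"yaw": 0,"claw": 3}]'

```text
time_s: 14.1
position: [0.4554, 0.1774, 0.0309]
tool_rot: [[-0.998, -0.064, 0.001], [-0.064, 0.998, 0.0], [-0.001, 0.0, -1.0]]
ft_force: [0.3, 0.2, -0.6]
grip_width: 0.0353
gripper_force: 46.2
```

```bash
python3 b.py; python3 -c "
import cv2,glob
f=sorted(glob.glob('pics/b_scene*'))[-1];g=f.replace('scene','wrist')
a=cv2.imread(g)[60:400,150:490];b=cv2.imread(f)[130:210,200:280]
cv2.imwrite('pics/p6.png',cv2.hconcat([cv2.resize(a,(400,400)),cv2.resize(b,(400,400),interpolation=2)]))"
```

```text
t 14.1 tcp case -0.00031778695908821154 0.09371402357465138 0.030923408855273674 yaw 183.67195059505983 [ 0.29291903  0.1913264  -0.58246808] 0.03532654050770417
wrist 6995 Z [0.0135 0.0336 0.0352] X [-0.0164 -0.003   0.0151] Y [0.0524 0.088  0.1024]
px 281 355 240 360
scene 74 Z [0.0102 0.0238 0.0363] X [-0.0161  0.0126  0.0206] Y [0.0489 0.0947 0.1041]
case top 92 [-0.0199  0.0079  0.0279] [-0.0276 -0.0007  0.0234]
```

View pics/p6.png

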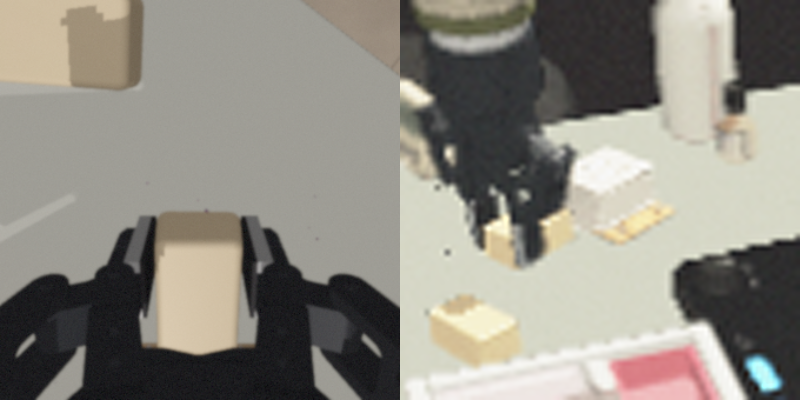

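The bar is aligned in front of the case (scene crop: bar at (530,235), case at (610,190)). I'll insert gently.

Request:
servo_tool --steps '[{"tx": 0.4,"ty": 0.025,"tz": -0.08,"yaw": 0,"claw": 3},{"tx": 0.4,"ty": 0.025,"tz": 0,"yaw": 0,"claw": 3},{"tx": 0.4,"ty": 0.025,"tz": 0,"yaw": 0,"claw": 3},{"tx": 0.4,"ty": 0.025,"tz": 0,"yaw": 0,"claw": 3},{"tx": 0.4,"ty": 0.025,"tz": 0,"yaw": 0,"claw": 3},{"tx": 0.4,"ty": 0.025,"tz": 0,"yaw": 0,"claw": 3},{"tx": 0.4,"ty": 0.025,"tz": 0,"yaw": 0,"claw": 3},{"tx": 0,"ty": 0,"tz": 0,"yaw": 0,"claw": 3}]'

```text
time_s: 15.0
position: [0.4839, 0.1791, 0.0295]
tool_rot: [[-0.998, -0.064, 0.001], [-0.064, 0.998, -0.0], [-0.001, -0.0, -1.0]]
ft_force: [1.7, -5.1, -1.0]
grip_width: 0.0349
gripper_force: 46.2
```

Request:
servo_tool --steps '[{"tx": 0.3,"ty": -0.06,"tz": 0,"yaw": 0,"claw": 3},{"tx": 0.3,"ty": 0.02,"tz": 0,"yaw": 0,"claw": 3},{"tx": 0.3,"ty": 0.02,"tz": 0,"yaw": 0,"claw": 3},{"tx": 0,"ty": 0,"tz": 0,"yaw": 0,"claw": 3}]'

```text
time_s: 15.4
position: [0.4926, 0.1794, 0.0296]
tool_rot: [[-0.998, -0.065, 0.001], [-0.065, 0.998, 0.0], [-0.001, 0.0, -1.0]]
ft_force: [0.4, -0.6, -0.7]
grip_width: 0.0349
gripper_force: 46.2
```

Request:
servo_tool --steps '[{"tx": 0.3,"ty": 0.02,"tz": 0,"yaw": 0,"claw": 3},{"tx": 0.3,"ty": 0.02,"tz": 0,"yaw": 0,"claw": 3},{"tx": 0.3,"ty": 0.02,"tz": 0,"yaw": 0,"claw": 3},{"tx": 0.3,"ty": 0.02,"tz": 0,"yaw": 0,"claw": 3},{"tx": 0,"ty": 0,"tz": 0,"yaw": 0,"claw": 3}]'

```text
time_s: 15.9
position: [0.5046, 0.18, 0.0295]
tool_rot: [[-0.998, -0.064, 0.001], [-0.064, 0.998, 0.0], [-0.001, 0.0, -1.0]]
ft_force: [0.8, -0.7, -0.5]
grip_width: 0.0351
gripper_force: 46.2
```

Request:
servo_tool --steps '[{"tx": 0,"ty": 0,"tz": 0,"yaw": 0,"claw": 4.5},{"tx": 0,"ty": 0,"tz": 0,"yaw": 0,"claw": 5.6},{"tx": 0,"ty": 0,"tz": 0,"yaw": 0,"claw": 5.6},{"tx": 0,"ty": 0,"tz": 0,"yaw": 0,"claw": 5.6},{"tx": -1,"ty": -0.06,"tz": 0,"yaw": 0,"claw": 5.6},{"tx": -1,"ty": -0.06,"tz": 0,"yaw": 0,"claw": 5.6},{"tx": -1,"ty": -0.06,"tz": 0,"yaw": 0,"claw": 5.6},{"tx": -1,"ty": -0.06,"tz": 0,"yaw": 0,"claw": 5.6},{"tx": 0,"ty": 0,"tz": 0,"yaw": 0,"claw": 0},{"tx": 0,"ty": 0,"tz": 0,"yaw": 0,"claw": 0},{"tx": 0,"ty": 0,"tz": 0,"yaw": 0,"claw": 0},{"tx": 0,"ty": 0,"tz": 0,"yaw": 0,"claw": 0},{"tx": 0,"ty": 0,"tz": 0,"yaw": 0,"claw": 0},{"tx": 0,"ty": 0,"tz": 0,"yaw": 0,"claw": 0},{"tx": 0,"ty": 0,"tz": 0,"yaw": 0,"claw": 0}]'

```text
time_s: 17.4
position: [0.4641, 0.1776, 0.0295]
tool_rot: [[-0.998, -0.065, 0.0], [-0.065, 0.998, 0.0], [-0.0, 0.0, -1.0]]
ft_force: [0.2, -0.6, -0.1]
grip_width: 0.0001
gripper_force: 0.0
```

```bash
python3 b.py
```

```text
t 17.4 tcp case 3.88425571945455e-05 0.08503086214808134 0.029486622938013084 yaw 183.70261650163087 [ 0.21743722 -0.58503986 -0.12172269] 7.001100438664459e-05
wrist 319 Z [0.025  0.0316 0.033 ] X [-0.0033 -0.0008  0.0021] Y [0.0404 0.0489 0.0527]
px 312 325 329 360
scene 80 Z [0.0099 0.0236 0.0363] X [-0.012   0.0138  0.0216] Y [0.0233 0.0471 0.0554]
case top 90 [-0.0192  0.0075  0.0283] [-0.0271 -0.0017  0.0384]
```

Request:
servo_tool --steps '[{"tx": 0.8,"ty": 0.05,"tz": 0,"yaw": 0,"claw": 0},{"tx": 0.8,"ty": 0.05,"tz": 0,"yaw": 0,"claw": 0},{"tx": 0.4,"ty": 0.025,"tz": 0,"yaw": 0,"claw": 0},{"tx": 0.4,"ty": 0.025,"tz": 0,"yaw": 0,"claw": 0},{"tx": 0.3,"ty": 0.02,"tz": 0,"yaw": 0,"claw": 0},{"tx": 0.3,"ty": 0.02,"tz": 0,"yaw": 0,"claw": 0},{"tx": 0.3,"ty": 0.02,"tz": 0,"yaw": 0,"claw": 0},{"tx": 0.3,"ty": 0.02,"tz": 0,"yaw": 0,"claw": 0},{"tx": 0,"ty": 0,"tz": 0,"yaw": 0,"claw": 0}]'

```text
time_s: 18.4
position: [0.5005, 0.1799, 0.0295]
tool_rot: [[-0.998, -0.064, 0.0], [-0.064, 0.998, 0.0], [-0.0, 0.0, -1.0]]
ft_force: [-0.0, 0.5, -0.5]
grip_width: 0.0001
gripper_force: 0.0
```

Request:
servo_tool --steps '[{"tx": 0.2,"ty": 0.01,"tz": 0,"yaw": 0,"claw": 0},{"tx": 0.15,"ty": 0.01,"tz": 0,"yaw": 0,"claw": 0},{"tx": 0,"ty": 0,"tz": 0,"yaw": 0,"claw": 0}]'

```text
time_s: 18.7
position: [0.5038, 0.1801, 0.0295]
tool_rot: [[-0.998, -0.065, 0.0], [-0.065, 0.998, 0.0], [-0.0, 0.0, -1.0]]
ft_force: [0.1, 0.1, -0.2]
grip_width: 0.0003
gripper_force: 0.0
```

Request:
servo_tool --steps '[{"tx": 0.12,"ty": 0.01,"tz": 0,"yaw": 0,"claw": 0},{"tx": 0,"ty": 0,"tz": 0,"yaw": 0,"claw": 0}]'

```text
time_s: 18.9
position: [0.5041, 0.1802, 0.0294]
tool_rot: [[-0.998, -0.065, -0.002], [-0.065, 0.998, -0.0], [0.002, -0.0, -1.0]]
ft_force: [-3.9, -0.6, 2.2]
grip_width: 0.0001
gripper_force: 2.0
```

Request:
servo_tool --steps '[{"tx": 0.12,"ty": 0,"tz": 0,"yaw": 0,"claw": 0},{"tx": 0,"ty": 0,"tz": 0,"yaw": 0,"claw": 0}]'

```text
time_s: 19.1
position: [0.5041, 0.1801, 0.0294]
tool_rot: [[-0.998, -0.065, -0.004], [-0.065, 0.998, -0.001], [0.004, -0.0, -1.0]]
ft_force: [-8.8, -1.6, 6.2]
grip_width: 0.0004
gripper_force: 4.5
```

Request:
servo_tool --steps '[{"tx": -1,"ty": -0.06,"tz": 0,"yaw": 0,"claw": 0},{"tx": -2,"ty": -0.12,"tz": 0,"yaw": 0,"claw": 0},{"tx": -2,"ty": -0.12,"tz": 0,"yaw": 0,"claw": 0},{"tx": 0,"ty": 0,"tz": 3,"yaw": 0,"claw": 0},{"tx": 0,"ty": 0,"tz": 4,"yaw": 0,"claw": 0},{"tx": 0,"ty": 0,"tz": 4,"yaw": 0,"claw": 0},{"tx": 0,"ty": 0,"tz": 4,"yaw": 0,"claw": 0},{"tx": 0,"ty": 0,"tz": 4,"yaw": 0,"claw": 0},{"tx": 0,"ty": 0,"tz": 0,"yaw": 0,"claw": 0},{"tx": 0,"ty": 0,"tz": 0,"yaw": 0,"claw": 0}]'

```text
time_s: 20.1
position: [0.4559, 0.1772, 0.2197]
tool_rot: [[-0.998, -0.065, 0.002], [-0.065, 0.998, 0.0], [-0.002, 0.0, -1.0]]
ft_force: [0.0, -0.9, -0.5]
grip_width: 0.0002
gripper_force: 0.0
```

```bash
python3 - <<'E'
from h import *
im,d,P=cloud("wrist"); u=np.array([-.998,-.0628]);w=np.array([.0628,-.998]);o=np.array([.549,.183])
Q=P[...,:2]-o; Y=Q@u; X=Q@w; Z=P[...,2]; h=cv2.cvtColor(im,cv2.COLOR_RGB2HSV)
k=(abs(X)<.025)&(Y>.015)&(Y<.06)&(h[...,1]>50)&(h[...,0]<35)&(Z>.02)&(Z<.036)
p=lambda a:np.percentile(a,[1,50,99]).round(4)
if k.any():print("bar",k.sum(),p(X[k]),p(Y[k]),p(Z[k]))
g=(Z>.036)&(Z<.043)&(abs(X)<.035)&(abs(Y)<.04); print("case",p(X[g]),p(Y[g]))
im2,d2,P2=cloud("scene"); 
A=cv2.resize(im[100:300,220:420],(400,400),interpolation=2);B=cv2.resize(im2[200:300,290:390],(400,400),interpolation=2)
cv2.imwrite("pics/p7.png",np.hstack([A,B])[...,::-1])
u=np.array([-.888,.460]);w=np.array([.460,.888]);o=np.array([.4427,-.3734])
h=cv2.cvtColor(im2,cv2.COLOR_RGB2HSV);Q=P2[...,:2]-o; Y=Q@u; X=Q@w;Z=P2[...,2]
k=(abs(X)<.03)&(abs(Y)<.045)&(h[...,1]>60)&(h[...,0]<35)&(Z>.0)&(Z<.07)
print("mag cream",k.sum(),np.c_[X[k],Y[k],Z[k]].round(3)[::4].tolist())
E
```

```text
bar 387 [-0.0158 -0.0006  0.0157] [0.0219 0.03   0.0331] [0.0206 0.0311 0.0333]
case [-0.0219  0.0111  0.023 ] [0.0109 0.0207 0.0279]
mag cream 54 [[0.003, -0.016, 0.033], [0.0, -0.015, 0.032], [-0.008, -0.01, 0.036], [-0.008, -0.01, 0.033], [-0.01, -0.007, 0.032], [-0.014, -0.001, 0.033], [0.011, 0.032, 0.021], [-0.016, -0.007, 0.03], [-0.001, 0.032, 0.026], [0.009, 0.033, 0.015], [-0.018, 0.0, 0.026], [-0.004, 0.033, 0.023], [-0.007, 0.032, 0.021], [-0.01, 0.032, 0.016]]
```

View pics/p7.png

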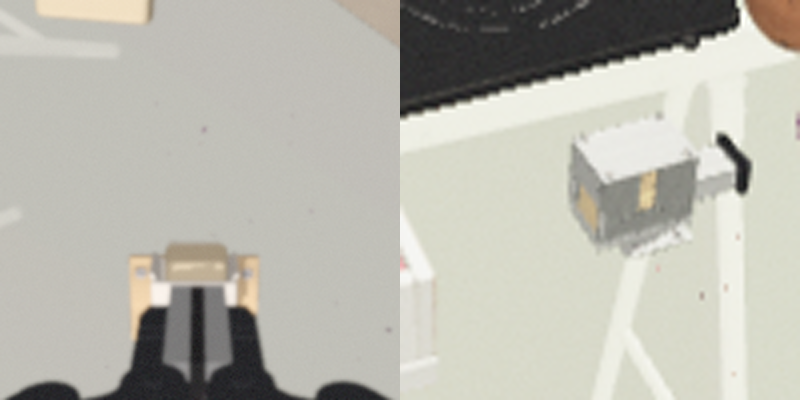

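The bar's end stands about 9 mm out of the case mouth, so it is fully home. The upper bar is on the magazine floor with its front at y≈32 mm, and the pusher is out.

```bash
python3 -c "
from rig import env
print(env.close_job())"
```

```text
the job is handed in; nothing more can be done
None
```

I handed the job in at about 20 s of the 61 s allowed: the soap bar is in the case against the back wall and released, the upper bar has dropped to the magazine floor, the pusher is back out and no bystander was touched; the hand-in returned no verdict.

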